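Unfold the hinged chopping board

ROBOT

A 6-joint arm with a two-finger parallel gripper is mounted at the origin on a cart in front of the work surface, level with it; the furniture and walls round the work are solid. World frame = base frame: x ahead of the robot, y to its left, z up, the work surface at z = 0. Lengths are in mm, angles in rad, forces in N, time in s.
With the tool pointing down it reaches from about 350 to 775 mm from the base axis. Payload 7.3 kg.
Tool frame: the origin (TCP) lies on the centre line of the jaws, within the pads' length; the fingertips stand 11 mm ahead of it and the grasp point (between the pads) lies 8 mm behind it; z points along the fingers, y is the line along which they close (so a half turn about z gives the same grasp; the last joint's range is limited). The gripper opens to 92 mm and grips with 3 to 60 N. Pads are 19 mm wide; open, the fingers measure 130 mm over their backs; the gripper's body (75 mm by 190 mm) begins 47 mm behind the grasp point.
Start: joints at [0.972, 0.342, 1.524, -0, 1.275, -0.146], TCP at [229.668, 472.119, 237.741] pointing down, gripper open.
Joint ranges: [-2.53, 2.53], [-0.77, 2.02], [0.04, 2.7], [-1, 4.14], [0.28, 2.66], [-3.11, 3.11]. Speed limits (rad/s): [2.57, 2.57, 3.14, 3.14, 3.14, 3.14].

INTERFACE

Orientations are given as [roll, pitch, yaw] about the fixed x, y, z axes, in that order (R = Rz(yaw) Ry(pitch) Rx(roll)).
In Python, from cell import robot, cams, spotter gives the robot as it stands.
- The arm moves only by the tool drive_tool, never from a script. Its argument "moves" is a list that holds one entry, the list of rows, each a list of 7 numbers: the opening, from -1 (shut) to 1 (fully open), so that 0 is half open, then the shift along the tool's x, y, z in mm, then the turn, a rotation vector about the tool's x, y, z in degrees. In form: [[[hand, dx, dy, dz, wx, wy, wz], ...]]. A call has 1 to 12 rows; each row shifts and turns the commanded pose from where the row before left it, along the tool's axes as they then stand; what a row does not reach is not made up. A row lasts 1/12 s, in which the tool goes at most 41.7 mm and 7.16 degrees, less where a joint would pass 70% of its speed; a pose out of reach is approached as far as the arm can. A call is refused whole if a number of a shift passes 41.7 or a number of a turn 7.16, either way. A call with a gripper value outside its range is refused whole. The fingers move at their own pace and stop on an object; "grip_force" is the grip in N (left out, the last holds). Time passes only in rows, so rows that do not move let the fingers close. It gives the time, the measured TCP pose, the force, the opening and the grip force at its end, in the units of the state.
- robot.state(): the state, without advancing time (a new reading comes with each control period).
- cams.read_camera(name): name is "scene" or "top" or "wrist"; returns the picture (400x640x3 uint8, red, green, blue); there is no depth.
- cams.camera_model(name): a dict with "vertical_fov" (degrees; the focal length in pixels is half the picture's height over the tangent of half this angle, whatever the lens; pixels are square), "cx", "cy" (the principal point, pixels), "extrinsics" (4x4, takes a point from world to camera coordinates). Camera axes: x right, y up, looking along -z (the intrinsics and any distortion apply to the point x, -y, -z); pixel columns grow to the right and rows downward; lengths in mm; the calibration is good to about 2 mm. A picture is of the moment at which its call begins: read the wrist's pose just before it. camera_model takes no time and is no camera call; for the wrist camera it gives the pose at the moment of the call.
- robot.job_done(): hands the job in; it is judged then, once.
Trained networks look in the newest picture that a camera, given by its name, has taken for a name from the list of things; names that differ only in an ending like _2 or _b are one class to them, and where a whole thing is asked for, a point or a joint stands for the part that bears it (a point fixed in the world has none). Each returns a list of dicts, best first, with "score" (0 to 1); they miss things now and then, are a little off and sometimes report something else, mostly with a low value. They report only what shows in the picture. A call takes as long as a camera call. They do not tell look-alikes from the thing itself.
- spotter.recognise(camera, name): "at" ([x, y, z] in mm, in world coordinates, good to about 4 mm: the middle of the surface that is visible of it).
- spotter.place_of(camera, name): "at" ([x, y, z] in mm, in world coordinates, good to about 4 mm: a listed point, or the origin of a listed thing).
The state is a dict: "time_s": time; "joints": joint angles; "dq": joint speeds; "effort": joint torques, N m; "ee_pos": TCP position; "tool_rot": TCP orientation; "ft_force": force on the tool from outside, world axes, zero at the start; "moment": the same for the moment, N m; "finger_gap": finger opening in mm; "grasp_force": force on a finger pad.
Only numpy, scipy, OpenCV 4.12 (cv2) and the standard library are available. Lean on these libraries where they do the work, as an engineer would, in place of code of your own. Each camera call takes 0.05 s, during which the arm holds its last target. There are 200 camera calls.

TASK

A hinged folding chopping board stands half closed, and a food tin is in the way where its leaf has to come down. First push the tin along the table until it is clear of the place where the leaf will lie, then push the leaf up and right over its hinge and press it down until it lies completely flat on the other side. It all goes by pushing with the fingers, nothing needs picking up: do not lift or tip the tin or push it with the leaf, keep it on the table, and leave the other things alone.

Things in the scene. Friction and masses are not known exactly. Their poses are not given: they have to be found in the camera images.
- board: Fixed half of the folding chopping board (light wood, dark end strips, brass hinge); it cannot move. Origin: on the table (z = 0) straight below the middle of the hinge. x runs along the hinge, y from the hinge over the fixed half (about the robot's left), z up. It covers x -70..70 mm, y 2..130 mm, top 16 mm above the table. The hinge axis is at y = 0, 16 mm above the table.
- leaf (a joint): Angle of the leaf, the moving half (140 mm along the hinge, 130 mm out from it, 12 mm thick, 4 mm rubber feet on its outer face). 0 = shut on the fixed half, pi/2 = upright, pi = flat on the other side. The hinge is stiff (0.32 N m of friction, 3 to 5 N at the free edge): the leaf stays at any angle. It starts at 0.35 to 1.05 rad, so a finger fits under its free edge.
- leaf_edge (a point): Middle of the leaf's free edge, 130 mm from the hinge axis, at mid-thickness. Its frame turns with the leaf: x along the hinge, y outward from hinge to free edge, z out of the outer face with the feet (up when shut). The inner face, 6 mm away, is the underside at the start and the top when opened.
- tin_center (a point): Centre of the food tin in the way: upright, round, tomato picture on its label, 75 mm diameter, 58 mm high, 0.2 to 0.35 kg, on the bare table. The point is 29 mm above its underside; z is its axis. It slides when pushed low. It is clear when its centre is over 172 mm from the hinge line (board y below -0.172 m) or over 108 mm along the hinge from its middle.
- landing (a point): Centre of the place where the opened leaf will lie, 65 mm from the hinge on the board's -y side, at the height of its top then (16 mm); axes as the board's. The opened leaf covers 140 mm along x and 128 mm along y, from 4 to 16 mm above the table, level with the fixed half.
- mill: Bystander: wooden pepper mill, 58 mm in diameter, 170 mm high, standing near the right edge. Origin: centre of its underside.
- spice_jar: Bystander: spice jar with dark lid, 44 mm in diameter, 105 mm high, standing left of the vegetable crate. Origin: centre of its underside.
- lemon: Bystander: lemon, 80 x 55 x 57 mm, at the left edge beside the vegetable crate's front. Origin: centre of its underside.
- peeler: Bystander: black peeler, 170 x 25 x 18 mm, lying along x near the left edge. Origin: centre of its underside.
- mug_2: Bystander: small cream mug, 65 x 94 x 53 mm, at the right near the moka pot. Origin: centre of its underside.
- tin: The same food tin; origin at the centre of its underside.
Mind the look-alikes: they are no part of the job. What is shaped like the tin but orange is not meant.

How it is judged (in metres and radians):
On the way, in this order (a step that is already met when the one before it is completed fails the run):
1. the tin is pushed clear of the leaf's landing place while the leaf is still on its first side ((y of tin_center in the frame of board below -0.172 m or x of tin_center in the frame of board above 0.108 m or x of tin_center in the frame of board below -0.108 m) and value of joint leaf below 1.4 rad), for 0.2 s.
2. the leaf is turned over its hinge and lies flat on the other side (value of joint leaf above 3.07 rad), for 0.2 s.
At the end, for the whole second after the job is handed in: The leaf lies flat on the other side (joint above 3.07 rad, its free edge within about 9 mm of fully down), and the tin stands upright and at rest on the table, its centre more than 172 mm from the hinge line on the leaf's new side or more than 108 mm along the hinge from its middle (value of joint leaf above 3.07 rad and (y of tin_center in the frame of board below -0.172 m or x of tin_center in the frame of board above 0.108 m or x of tin_center in the frame of board below -0.108 m) and angle between tin_center's own z axis and vertical below 0.1 rad and height (world z) of tin_center between 0.022 and 0.036 m and linear speed of tin below 0.02 m/s); the robot touches nothing.
It fails at once if the tin is lifted off the table or falls from it (height (world z) of tin_center above 0.045 m or height (world z) of tin_center below 0.015 m).
It fails at once if the tin is tipped (angle between tin_center's own z axis and vertical above 0.35 rad).
It fails at once if the leaf pushes the tin (contact force between leaf and tin above 1 N).
It fails at once if another thing (mill, spice jar, lemon, peeler or mug) is moved by more than 3 cm (distance of any of mill, spice_jar, lemon, peeler, mug_2 from where it was at the start of the episode above 0.03 m).
It also fails if it takes over 58 s, if anything falls off the work surface, if the arm or the gripper's body presses on something with over 40 N, if the wrist force passes 120 N, or if a joint passes its speed limit or range.

## Working session

There is one attempt and no reset: what is moved stays moved. The work goes in short steps, Python scripts to look and compute and a tool call to move; the robot and the scene stay as the last step left them, time stands still between calls to the robot, and variables do not carry over. Pictures are saved under pics/ and viewed, at most 10 in all, crops included, and the job is handed in when it is done.

Besides the shell and the picture viewer there is one more tool, called after "Request:" by a JSON object that holds its "method" and its "body", one argument or row to a line. drive_tool: Moves the arm, as the interface text tells. Its arguments: {"type":"object","properties":{"moves":{"type":"array"},"grip_force":{"type":"number"}},"required":["moves"]}

```bash
mkdir -p pics
cat > h.py <<'E'
from cell import robot,cams,spotter
import numpy as np,cv2
def cm(n):
    m=cams.camera_model(n);f=200/np.tan(np.radians(m['vertical_fov']/2));return f,m['cx'],m['cy'],np.array(m['extrinsics'])
def proj(n,p):
    f,cx,cy,E=cm(n);c=E@np.append(p,1);return cx+f*c[0]/-c[2],cy-f*c[1]/-c[2]
def save(n,fn,crop=None,s=1):
    im=cams.read_camera(n)[:,:,::-1]
    if crop: x0,y0,x1,y1=crop; im=im[y0:y1,x0:x1]
    cv2.imwrite('pics/'+fn,cv2.resize(im,None,fx=s,fy=s)); return im
def ray(n,u,v,z):
    f,cx,cy,E=cm(n);R=E[:3,:3];o=-R.T@E[:3,3];d=R.T@np.array([(u-cx)/f,-(v-cy)/f,-1]);return o+d*(z-o[2])/d[2]
E
python3 - <<'E'
from h import *
st=robot.state();print(st)
for n in('scene','top'):
    save(n,n+'1.png',s=1.25)
    print(n,cams.camera_model(n))
    for t in('board','leaf','leaf_edge','tin_center','landing','mill','spice_jar','mug_2'):
        print(t,[(np.round(r['at']).tolist(),round(r['score'],2)) for r in spotter.place_of(n,t)][:3])
E
```

```text
{'time_s': 0.0, 'joints': array([ 9.71982835e-01,  3.42731172e-01,  1.52503878e+00, -1.02889173e-05,
        1.27539052e+00, -1.46008733e-01]), 'dq': array([ 1.57440279e-03,  1.68604982e-04, -2.01415764e-03, -3.84999099e-04,
       -3.09970328e-04, -1.59123503e-06]), 'effort': array([ 5.39196208e-04, -4.31237841e+01, -2.44216526e+01,  7.16839987e-02,
        5.60571975e-02, -1.27348708e-04]), 'ee_pos': array([229.44170004, 471.76603057, 237.03297095]), 'tool_rot': array([-3.14004009e+00, -2.18368178e-04,  2.68879073e+00]), 'ft_force': array([ 0.35655182,  0.47384176, -0.72369213]), 'moment': array([-0.03352043,  0.07296116, -0.01252872]), 'grasp_force': 0.0, 'finger_gap': 91.88791340545328}
scene {'vertical_fov': 51.84637878925686, 'cx': 318.5126374471002, 'cy': 198.9690699418355, 'extrinsics': array([[ 7.45375648e-01, -6.66493786e-01,  1.41837135e-02,
        -3.72802521e+02],
       [ 3.69422605e-01,  4.30668731e-01,  8.23438755e-01,
        -2.94529963e+02],
       [-5.54925295e-01, -6.08531411e-01,  5.67227855e-01,
        -9.76228523e+02],
       [ 0.00000000e+00,  0.00000000e+00,  0.00000000e+00,
         1.00000000e+00]])}
board [([511.0, 51.0, 2.0], 0.97), ([695.0, -258.0, 1.0], 0.75)]Traceback (most recent call last):
  File "<stdin>", line 7, in <module>
ValueError: it knows: board, landing, leaf_edge, lemon, mill, mug, peeler, spice_jar, tin, tin_center
```

Run:
```python
from h import *
for n in('scene','top'):
    save(n,n+'1.png',s=1.25)
    for t in('board','leaf_edge','tin_center','landing','mill','spice_jar','mug','lemon','peeler'):
        print(t,[(np.round(r['at']).tolist(),round(r['score'],2),np.round(proj(n,r['at'])).tolist()) for r in spotter.place_of(n,t)][:3])
```

```text
board [([507.0, 52.0, 4.0], 0.82, [309.0, 225.0])]
leaf_edge [([491.0, 163.0, 66.0], 0.62, [283.0, 195.0])]
tin_center [([451.0, -210.0, 29.0], 0.61, [358.0, 273.0]), ([546.0, -55.0, 28.0], 0.57, [342.0, 230.0])]
landing []
mill [([619.0, -272.0, -0.0], 0.62, [415.0, 264.0])]
spice_jar [([673.0, 403.0, 5.0], 0.53, [282.0, 165.0])]
mug [([692.0, -256.0, 2.0], 0.76, [426.0, 249.0])]
lemon [([586.0, 393.0, -1.0], 0.54, [266.0, 175.0])]
peeler [([450.0, 367.0, -2.0], 0.7, [239.0, 191.0])]
board [([512.0, 48.0, 5.0], 0.6, [319.0, 222.0])]
leaf_edge [([489.0, 163.0, 66.0], 0.77, [270.0, 230.0])]
tin_center [([549.0, -56.0, 28.0], 0.85, [362.0, 208.0]), ([457.0, -209.0, 25.0], 0.75, [424.0, 248.0])]
landing []
mill [([621.0, -270.0, -1.0], 0.92, [445.0, 183.0])]
spice_jar [([690.0, -257.0, 2.0], 0.18, [440.0, 156.0])]
mug [([485.0, 164.0, 66.0], 0.41, [269.0, 231.0])]
lemon [([591.0, 397.0, 2.0], 0.84, [181.0, 188.0])]
peeler [([448.0, 365.0, -1.0], 0.61, [191.0, 245.0])]
```

View pics/scene1.png

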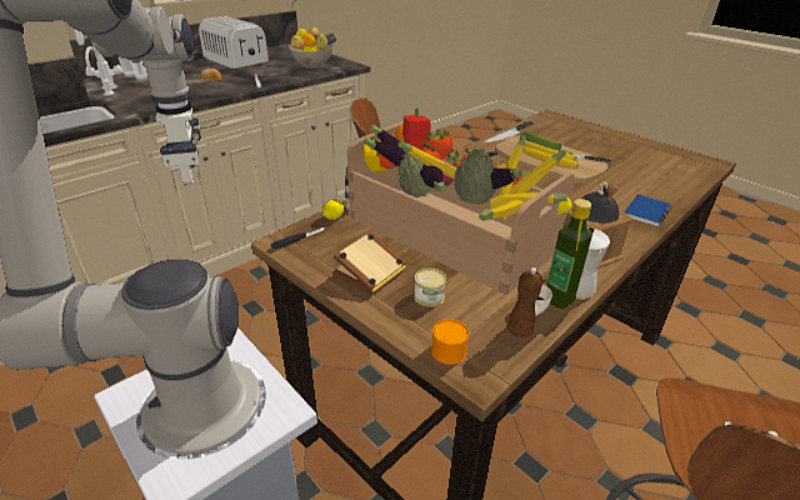

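View pics/top1.png

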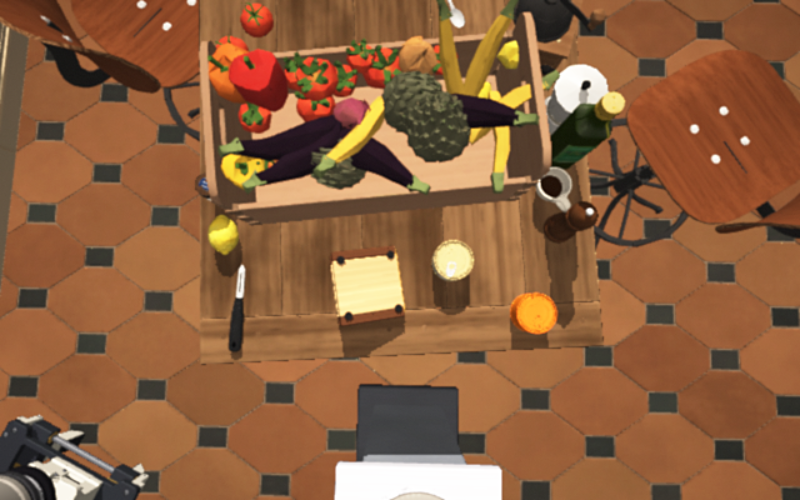

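The scene picture shows the half-open board at (296,210), the pale tin with a tomato label at (344,230), and an orange look-alike at (360,273). All positions are raw pixels. In the top picture the tin is at (362,208) and the orange one at (427,250). The mill also has a low-score rival. I choose the pale tin and check it in one close crop, along with where the crate front stands.

Run:
```python
from h import *
save('scene','crop.png',(250,170,420,300),4)
print('crate front', ray('scene',280,160,0).round(),ray('scene',408,230,0).round())
print('table right-near corner',ray('top',481,277,0).round())
B=np.array([510,50,0]);yaw=np.radians(10)
P=np.mean([[546,-55,28],[549,-56,28]],0)
print('leaf corners top', [ray('top',u/1.25,v/1.25,z).round() for u,v,z in((331,256,72),(342,323,72),(405,313,28),(395,250,28))])
```

```text
crate front [695. 447.   0.] [ 727. -164.    0.]
table right-near corner [ 388. -356.    0.]
leaf corners top [array([547., 176.,  72.]), array([423., 150.,  72.]), array([444.,  34.,  28.]), array([566.,  57.,  28.])]
```

View pics/crop.png

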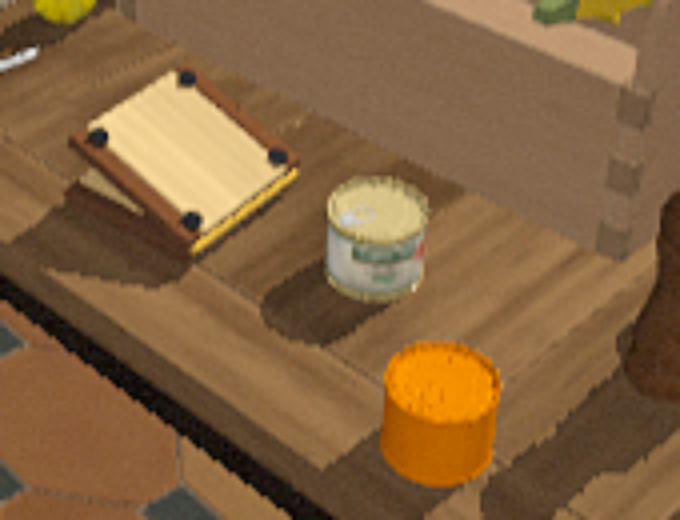

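Request:
{"method": "drive_tool", "body": {
  "moves": [
    [[-0.2,0,0,0,0,0,7],[-0.2,0,0,0,0,0,7],[-0.2,0,0,0,0,0,7],[-0.2,0,0,0,0,0,7],[-0.2,0,0,0,0,0,7],[-0.2,0,0,0,0,0,7],[-0.2,0,0,0,0,0,7],[-0.2,0,0,0,0,0,5]]
  ]
}}

```text
time_s: 1.82
ee_pos: [229.7, 472.1, 237.8]
tool_rot: [3.142, -0.0, 1.74]
ft_force: [-0.1, -0.5, -0.2]
finger_gap: 42.7
grasp_force: 0.0
```

The crop shows the pale tin with green label and red tomato patch at about (344,230), so that is the right one. The orange tin is the look-alike. I'm moving over the gap between hinge and tin.

Request:
{"method": "drive_tool", "body": {
  "moves": [
    [[-0.2,-34,15,0,0,0,0.2],[-0.2,-34,15,0,0,0,0.2],[-0.2,-34,15,0,0,0,0.2],[-0.2,-34,15,0,0,0,0.2],[-0.2,-34,15,0,0,0,0],[-0.2,-34,15,0,0,0,0],[-0.2,-34,15,0,0,0,0],[-0.2,-34,15,0,0,0,0],[-0.2,-34,15,0,0,0,0],[-0.2,-34,15,0,0,0,0],[-0.2,-34,15,0,0,0,0],[-0.2,-34,15,0,0,0,0]]
  ]
}}

```text
time_s: 2.82
ee_pos: [474.8, 97.3, 237.9]
tool_rot: [3.141, -0.0, 1.732]
ft_force: [0.1, 0.8, 1.0]
finger_gap: 36.9
grasp_force: 0.0
```

Request:
{"method": "drive_tool", "body": {
  "moves": [
    [[-0.2,-32,15,0,0,0,-1.5],[-0.2,-32,15,0,0,0,0],[-0.2,-33,15,0,0,0,0],[-0.2,0,0,20,0,0,0],[-0.2,0,0,0,0,0,0],[-0.2,0,0,0,0,0,0]]
  ]
}}

```text
time_s: 3.32
ee_pos: [534.7, 11.7, 216.8]
tool_rot: [-3.139, -0.001, 1.758]
ft_force: [0.3, 0.1, 1.0]
finger_gap: 36.3
grasp_force: 0.0
```

Run:
```python
from h import *
print(robot.state()['ee_pos'])
for n in('wrist','top'):
    save(n,n+'2.png')
    for t in('board','leaf_edge','tin_center'):
        print(n,t,[(np.round(r['at']).tolist(),round(r['score'],2)) for r in spotter.place_of(n,t)][:3])
```

```text
[534.69199646  11.73041021 216.8233306 ]
wrist board [([512.0, 47.0, -2.0], 0.87)]
wrist leaf_edge [([483.0, 164.0, 70.0], 0.65)]
wrist tin_center [([546.0, -57.0, 30.0], 0.93)]
top board [([509.0, 44.0, 6.0], 0.86)]
top leaf_edge [([488.0, 164.0, 67.0], 0.92)]
top tin_center [([454.0, -213.0, 26.0], 0.76)]
```

View pics/wrist2.png

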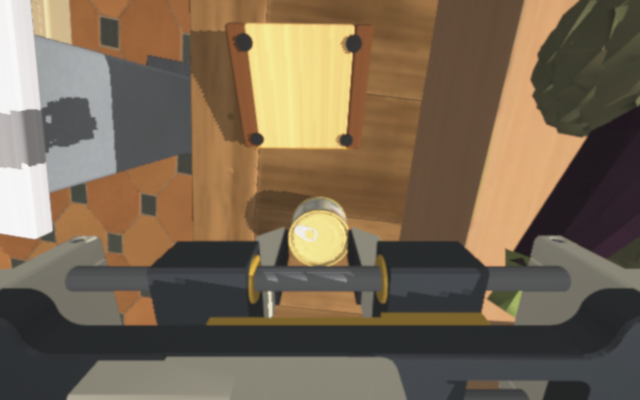

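The wrist view has the tin at (318,235), laterally between the two fingers at (270,290) and (365,290). The leaf is clear above it. I'll descend and push.

Request:
{"method": "drive_tool", "body": {
  "moves": [
    [[-0.2,0,0,38,0,0,0],[-0.2,0,0,38,0,0,0],[-0.2,0,0,38,0,0,0],[-0.2,0,0,38,0,0,0],[-0.2,0,0,25,0,0,0],[-0.2,0,0,14,0,0,0],[-0.2,0,0,0,0,0,0],[-0.2,-8,0,0,0,0,0],[-0.2,-8,0,0,0,0,0],[-0.2,-4,0,0,0,0,0],[-0.2,-4,0,0,0,0,0],[-0.2,-4,0,0,0,0,0]]
  ]
}}

```text
time_s: 4.72
ee_pos: [541.4, -16.4, 27.8]
tool_rot: [3.14, 0.0, 1.758]
ft_force: [0.9, 2.6, 1.9]
finger_gap: 36.9
grasp_force: 1.4
```

Request:
{"method": "drive_tool", "body": {
  "moves": [
    [[-0.2,-7,0,0,0,0,0],[-0.2,-7,0,0,0,0,0],[-0.2,-7,0,0,0,0,0],[-0.2,-7,0,0,0,0,0],[-0.2,-7,0,0,0,0,0],[-0.2,-7,0,0,0,0,0],[-0.2,-7,0,0,0,0,0],[-0.2,-7,0,0,0,0,0],[-0.2,-7,0,0,0,0,0],[-0.2,-7,0,0,0,0,0],[-0.2,-6,0,0,0,0,0],[-0.2,0,0,0,0,0,0]]
  ]
}}

```text
time_s: 5.72
ee_pos: [555.4, -92.0, 26.6]
tool_rot: [3.141, 0.001, 1.758]
ft_force: [-0.3, -0.1, -1.0]
finger_gap: 36.7
grasp_force: 0.0
```

Run:
```python
from h import *
print(robot.state()['ee_pos'],robot.state()['ft_force'])
for n in('scene','wrist','top'):
    save(n,n+'3.png')
    for t in('tin_center','board'):
        print(n,t,[(np.round(r['at']).tolist(),round(r['score'],2)) for r in spotter.place_of(n,t)][:3])
```

```text
[555.36982415 -92.03122515  26.64989803] [-0.27607979 -0.06418969 -0.95947634]
scene tin_center [([449.0, -210.0, 29.0], 0.93), ([561.0, -135.0, 27.0], 0.77)]
scene board [([507.0, 53.0, 3.0], 0.71), ([449.0, 369.0, -2.0], 0.59)]
wrist tin_center []
wrist board []
top tin_center []
top board [([509.0, 46.0, 3.0], 0.77), ([690.0, -256.0, 1.0], 0.48)]
```

Request:
{"method": "drive_tool", "body": {
  "moves": [
    [[-0.2,12,0,0,0,0,0],[-0.2,12,0,0,0,0,0],[-0.2,0,0,-20,0,0,0],[-0.2,0,0,-40,0,0,0],[-1,0,0,-40,0,0,0],[-1,0,0,-40,0,0,0],[-1,10,0,-40,0,0,0],[-1,20,0,-30,0,0,0],[-1,20,0,0,0,0,0],[-1,0,0,0,0,0,0]]
  ]
}}

```text
time_s: 7.0
ee_pos: [540.9, -13.9, 239.1]
tool_rot: [3.137, -0.0, 1.762]
ft_force: [-0.5, 0.4, 0.0]
finger_gap: 2.2
grasp_force: 0.0
```

Run:
```python
from h import *
from scipy.spatial.transform import Rotation as Ro
s=robot.state();print(s['ee_pos'],s['joints'].round(3),s['tool_rot'])
E=cm('wrist')[3];o=-E[:3,:3].T@E[:3,3]
R=Ro.from_euler('xyz',s['tool_rot']).as_matrix()
print('cam in tool',R.T@(o-s['ee_pos']))
save('top','top4.png')
print([(np.round(r['at']).tolist(),round(r['score'],2)) for r in spotter.place_of('top','tin_center')])
```

```text
[540.91497152 -13.89380522 239.06558783] [-0.168  0.368  1.481  0.002  1.289 -0.36 ] [ 3.13748797e+00 -1.58703762e-04  1.76169597e+00]
cam in tool [  78.90091449    0.83154937 -148.13002895]
[([454.0, -212.0, 24.0], 0.63)]
```

Request:
{"method": "drive_tool", "body": {
  "moves": [
    [[-1,36,-5,0,0,0,0],[-1,36,-5,0,0,0,0],[-1,37,-5,0,0,0,0],[-1,37,-5,0,0,0,0],[-1,37,-5,0,0,0,0],[-1,37,-6,0,0,0,0],[-1,37,-6,0,0,0,0],[-1,0,0,0,0,-5,0],[-1,0,0,0,0,-5,0],[-1,0,0,0,0,-5,0],[-1,0,0,0,0,-5,0],[-1,0,0,0,0,0,0]]
  ]
}}

```text
time_s: 8.1
ee_pos: [455.9, 228.9, 234.3]
tool_rot: [-3.137, 0.353, 1.763]
ft_force: [-1.1, 1.1, -0.4]
finger_gap: 0.3
grasp_force: 0.0
```

Request:
{"method": "drive_tool", "body": {
  "moves": [
    [[-1,0,0,0,0,-6,0],[-1,0,0,0,0,-6,0],[-1,0,0,0,0,-6,0],[-1,0,0,0,0,-6,0],[-1,0,0,0,0,-6,0],[-1,0,0,0,0,0,0],[-1,0,0,0,0,0,0]]
  ]
}}

```text
time_s: 8.68
ee_pos: [456.6, 227.5, 234.7]
tool_rot: [-3.134, 0.87, 1.765]
ft_force: [0.7, -0.3, 0.1]
finger_gap: 0.4
grasp_force: 0.0
```

```bash
cat >> h.py <<'E'
from scipy.spatial.transform import Rotation as Ro
B=np.array([510,48,0.]);YW=np.radians(10.5)
RB=Ro.from_euler('z',YW).as_matrix()
def tip():
    s=robot.state();R=Ro.from_euler('xyz',s['tool_rot']).as_matrix()
    return RB.T@(s['ee_pos']+11*R[:,2]-B),RB.T@R,s
def target(bx,ty,tz,th):  # tool-frame shift of TCP and total rotvec (deg) to get tip there
    p,R,s=tip();t=np.radians(th)
    Rt=np.column_stack([[0,np.cos(t),-np.sin(t)],[1,0,0],[0,-np.sin(t),-np.cos(t)]])
    d=np.array([bx,ty,tz])-11*Rt[:,2]-(p-11*R[:,2])
    return R.T@d, np.degrees(Ro.from_matrix(R.T@Rt).as_rotvec())
E
python3 - <<'E'
from h import *
p,R,s=tip();print(p.round(1),R.round(3),s['joints'].round(3))
print([x.round(1) for x in target(-20,162,73,50)])
save('top','t5.png')
for t in('leaf_edge','board'):
    print([(np.round(r['at']).tolist(),round(r['score'],2)) for r in spotter.place_of('top',t)])
E
```

```text
[-19.8 177.9 227.6] [[-0.007  1.     0.   ]
 [ 0.645  0.005 -0.765]
 [-0.765 -0.005 -0.645]] [ 0.713  0.61   1.405 -0.723  1.642  0.667]
[array([108. ,   0.5, 111.8]), array([ 0. , -0.1,  0.4])]
[([564.0, -133.0, 30.0], 0.42)]
[([513.0, 49.0, 3.0], 0.82), ([561.0, -132.0, 1.0], 0.53)]
```

Request:
{"method": "drive_tool", "body": {
  "moves": [
    [[-1,18,0,18,0,0,0],[-1,18,0,18,0,0,0],[-1,18,0,19,0,0,0],[-1,18,0,19,0,0,0],[-1,18,0,19,0,0,0],[-1,18,0,19,0,0,0],[-1,0,0,0,0,0,0],[-1,0,0,15,0,0,0],[-1,0,0,15,0,0,0],[-1,0,0,15,0,0,0],[-1,0,0,10,0,0,0],[-1,0,0,0,0,0,0]]
  ]
}}

```text
time_s: 9.83
ee_pos: [468.1, 168.8, 47.3]
tool_rot: [3.142, 0.872, 1.756]
ft_force: [-0.2, 0.1, 0.3]
finger_gap: 0.4
grasp_force: 0.0
```

Run:
```python
from h import *
p,R,s=tip();print(p.round(1),s['ft_force'])
print([x.round(1) for x in target(-20,108,28,50)])
save('scene','s6.png',(220,130,380,250),4)
```

```text
[-19.2 118.   40.2] [-0.23191472  0.14513301  0.30925005]
[array([ 2.9, -0.8, 15.5]), array([ 0.1, -0. ,  0.1])]
```

View pics/s6.png

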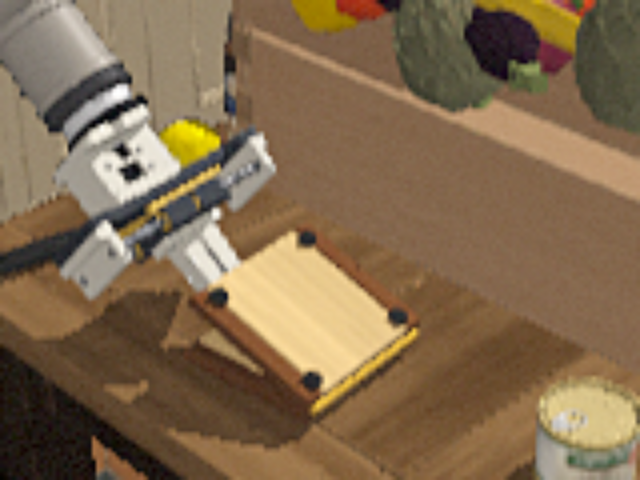

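The fingertips sit just under the leaf's free edge, at about (225,275) in the crop, and touch nothing. I'll insert further and plan the arc.

Request:
{"method": "drive_tool", "body": {
  "moves": [
    [[-1,1,0,5,0,0,0],[-1,1,0,5,0,0,0],[-1,0,0,5,0,0,0],[-1,0,0,0,0,0,0]]
  ]
}}

```text
time_s: 10.22
ee_pos: [469.5, 159.8, 35.0]
tool_rot: [-3.14, 0.873, 1.759]
ft_force: [0.7, 0.1, 0.1]
finger_gap: 0.4
grasp_force: 0.0
```

```bash
cat >> h.py <<'E'
def want(a):
    th=np.interp(a,[0,90,165],[50,50,8]);A=np.radians(a);T=np.radians(th)
    n=np.array([-np.cos(T),np.sin(T)]);d=np.array([-np.sin(T),-np.cos(T)])
    if a<=40: t=np.array([130*np.cos(A),16+130*np.sin(A)])-9.5*n+15*d
    else:
        r=np.interp(a,[40,90,180],[114,108,105]);w=9.5*abs(np.cos(np.radians(a-90+th)))
        t=np.array([r*np.cos(A)+w*np.sin(A),16+r*np.sin(A)-w*np.cos(A)])
    return t[0],t[1],th
def plan(angles,bx=-20):
    p,R,s=tip();c=p-11*R[:,2]
    for a in angles:
        ty,tz,th=want(a);t=np.radians(th)
        Rt=np.column_stack([[0,np.cos(t),-np.sin(t)],[1,0,0],[0,-np.sin(t),-np.cos(t)]])
        m=np.round(R.T@(np.array([bx,ty,tz])-11*Rt[:,2]-c)); 
        w=np.round(np.degrees(Ro.from_matrix(R.T@Rt).as_rotvec()),1)
        print([-1,*m.tolist(),*w.tolist()],end=', ')
        c=c+R@m;R=R@Ro.from_rotvec(np.radians(w)).as_matrix()
    print()
E
python3 - <<'E'
from h import *
p,R,s=tip();print(p.round(1),s['ft_force'].round(1))
plan([20,24,28,32,36,40,44,48,52,56,60]);
E
```

```text
[-19.4 108.9  28. ] [0.7 0.1 0.1]
[-1, -7.0, -1.0, -16.0, 0.2, 0.0, 0.2], [-1, -8.0, 0.0, -3.0, -0.0, 0.0, -0.0], [-1, -9.0, 0.0, -2.0, -0.0, 0.0, -0.0], [-1, -9.0, 0.0, -2.0, -0.0, 0.0, -0.0], [-1, -9.0, 0.0, -1.0, -0.0, 0.0, -0.0], [-1, -9.0, 0.0, 0.0, -0.0, 0.0, -0.0], [-1, -8.0, 0.0, 1.0, -0.0, 0.0, -0.0], [-1, -8.0, 0.0, 1.0, -0.0, 0.0, -0.0], [-1, -8.0, 0.0, 1.0, -0.0, 0.0, -0.0], [-1, -8.0, 0.0, 2.0, -0.0, 0.0, -0.0], [-1, -8.0, 0.0, 2.0, -0.0, 0.0, -0.0],
```

Request:
{"method": "drive_tool", "body": {
  "moves": [
    [[-1,-7,0,-10,0,0,0],[-1,-8,0,-3,0,0,0],[-1,-9,0,-2,0,0,0],[-1,-9,0,-2,0,0,0],[-1,-9,0,-1,0,0,0],[-1,-9,0,-1,0,0,0],[-1,-8,0,0,0,0,0],[-1,-8,0,0,0,0,0],[-1,-8,0,1,0,0,0],[-1,0,0,0,0,0,0]]
  ]
}}

```text
time_s: 11.05
ee_pos: [476.6, 125.3, 105.8]
tool_rot: [3.14, 0.873, 1.756]
ft_force: [0.0, 0.7, 0.1]
finger_gap: 0.6
grasp_force: 0.1
```

Run:
```python
from h import *
p,R,s=tip();print(p.round(1),s['ft_force'].round(1))
save('scene','s7.png',(220,110,380,250),3)
print([(np.round(r['at']).tolist(),round(r['score'],2)) for r in spotter.place_of('scene','leaf_edge')])
plan(range(56,104,4))
```

```text
[-18.7  73.7  98.8] [0.  0.7 0.1]
[]
[-1, -7.0, -1.0, -1.0, 0.2, 0.1, 0.1], [-1, -8.0, -0.0, 3.0, 0.0, -0.0, 0.0], [-1, -7.0, -0.0, 3.0, 0.0, -0.0, 0.0], [-1, -7.0, -0.0, 3.0, 0.0, -0.0, 0.0], [-1, -7.0, -0.0, 4.0, 0.0, -0.0, 0.0], [-1, -7.0, -0.0, 4.0, 0.0, -0.0, 0.0], [-1, -6.0, -0.0, 5.0, 0.0, -0.0, 0.0], [-1, -6.0, -0.0, 6.0, 0.0, -0.0, 0.0], [-1, -6.0, -0.0, 6.0, 0.0, -0.0, 0.0], [-1, -5.0, -0.0, 6.0, 0.0, 1.1, 0.0], [-1, -6.0, -0.0, 6.0, 0.0, 2.2, 0.0], [-1, -5.0, -0.0, 6.0, 0.0, 2.3, 0.0],
```

View pics/s7.png

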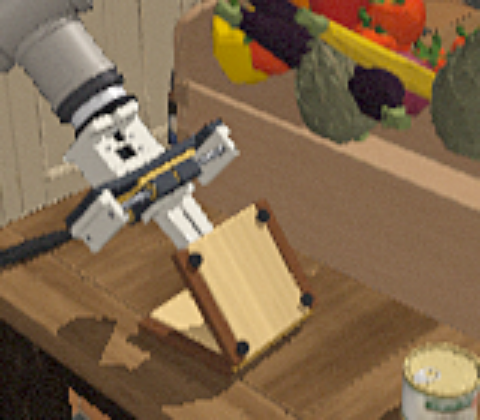

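The leaf has come up to about 55°. The finger is behind its free edge at (190,235) in the crop. I'm continuing.

Request:
{"method": "drive_tool", "body": {
  "moves": [
    [[-1,-7,0,0,0,0,0],[-1,-8,0,3,0,0,0],[-1,-7,0,3,0,0,0],[-1,-7,0,3,0,0,0],[-1,-7,0,4,0,0,0],[-1,-7,0,4,0,0,0],[-1,-6,0,5,0,0,0],[-1,-6,0,6,0,0,0],[-1,-6,0,6,0,0,0],[-1,-5,0,6,0,1.1,0],[-1,-6,0,6,0,2.2,0],[-1,-5,0,6,0,2.3,0]]
  ]
}}

```text
time_s: 12.15
ee_pos: [493.0, 38.1, 129.3]
tool_rot: [3.142, 0.772, 1.759]
ft_force: [-0.9, 2.0, -2.4]
finger_gap: 0.4
grasp_force: 1.3
```

Run:
```python
from h import *
p,R,s=tip();print(p.round(1),s['ft_force'].round(1),want(100))
plan(range(104,150,4))
```

```text
[-18.5 -14.3 121.4] [-0.9  2.  -2.4] (np.float64(-13.249967927074266), np.float64(122.9912717073002), np.float64(44.4))
[-1, -5.0, -2.0, 4.0, 0.2, 2.1, 0.2], [-1, -5.0, 0.0, 7.0, 0.0, 2.2, 0.0], [-1, -4.0, 0.0, 6.0, 0.0, 2.3, 0.0], [-1, -5.0, 0.0, 7.0, 0.0, 2.2, 0.0], [-1, -4.0, 0.0, 7.0, 0.0, 2.3, 0.0], [-1, -4.0, 0.0, 7.0, 0.0, 2.2, 0.0], [-1, -3.0, 0.0, 7.0, 0.0, 2.2, 0.0], [-1, -4.0, 0.0, 7.0, 0.0, 2.3, 0.0], [-1, -3.0, 0.0, 8.0, 0.0, 2.2, 0.0], [-1, -2.0, 0.0, 7.0, -0.0, 2.3, 0.0], [-1, -3.0, 0.0, 7.0, -0.0, 2.2, 0.0], [-1, -2.0, 0.0, 8.0, -0.0, 2.2, 0.0],
```

Request:
{"method": "drive_tool", "body": {
  "moves": [
    [[-1,-5,-1,5,0,2.1,0],[-1,-5,0,7,0,2.2,0],[-1,-4,0,6,0,2.3,0],[-1,-5,0,7,0,2.2,0],[-1,-4,0,7,0,2.3,0],[-1,-4,0,7,0,2.2,0],[-1,-3,0,7,0,2.2,0],[-1,-4,0,7,0,2.3,0],[-1,-3,0,8,0,2.2,0],[-1,-2,0,7,0,2.3,0],[-1,-3,0,7,0,2.2,0],[-1,-2,0,8,0,2.2,0]]
  ]
}}

```text
time_s: 13.15
ee_pos: [507.0, -40.8, 84.5]
tool_rot: [3.14, 0.308, 1.758]
ft_force: [-1.0, 0.3, 1.0]
finger_gap: 0.6
grasp_force: 0.9
```

Run:
```python
from h import *
p,R,s=tip();print(p.round(1),s['ft_force'].round(1),want(148),want(180))
plan(range(152,184,4))
```

```text
[-19.1 -90.1  74. ] [-1.   0.3  1. ] (np.float64(-88.69086483292358), np.float64(74.22122289379807), np.float64(17.519999999999996)) (np.float64(-105.0), np.float64(17.322144459120636), np.float64(8.0))
[-1, -1.0, -1.0, 7.0, 0.2, 2.4, 0.2], [-1, -2.0, 0.0, 7.0, -0.0, 2.2, 0.0], [-1, -1.0, 0.0, 8.0, -0.0, 2.3, 0.0], [-1, -2.0, 0.0, 8.0, -0.0, 2.2, 0.0], [-1, -0.0, 0.0, 8.0, -0.0, 0.6, 0.0], [-1, -1.0, 0.0, 8.0, -0.0, -0.0, 0.0], [-1, 1.0, 0.0, 6.0, -0.0, -0.0, 0.0], [-1, 0.0, 0.0, 7.0, -0.0, -0.0, 0.0],
```

Request:
{"method": "drive_tool", "body": {
  "moves": [
    [[-1,-1,0,7,0,2.4,0],[-1,-2,0,7,0,2.2,0],[-1,-1,0,8,0,2.3,0],[-1,-2,0,8,0,2.2,0],[-1,0,0,8,0,0.6,0],[-1,-1,0,8,0,0,0],[-1,1,0,6,0,0,0],[-1,0,0,4,0,0,0],[-1,0,0,0,0,0,0]]
  ]
}}

```text
time_s: 13.9
ee_pos: [509.1, -55.5, 29.5]
tool_rot: [-3.14, 0.14, 1.76]
ft_force: [0.5, 0.1, 0.1]
finger_gap: 0.2
grasp_force: 0.0
```

Run:
```python
from h import *
p,R,s=tip();print(p.round(1),s['ft_force'].round(1))
```

```text
[ -19.7 -103.1   18.6] [0.5 0.1 0.1]
```

Request:
{"method": "drive_tool", "body": {
  "moves": [
    [[-1,0,0,2,0,0,0],[-1,0,0,2,0,0,0],[-1,0,0,0,0,0,0]]
  ]
}}

```text
time_s: 14.15
ee_pos: [509.6, -55.6, 27.4]
tool_rot: [-3.141, 0.14, 1.759]
ft_force: [-4.3, 2.8, 10.8]
finger_gap: 0.4
grasp_force: 5.5
```

Request:
{"method": "drive_tool", "body": {
  "moves": [
    [[-1,0,0,2,0,0,0],[-1,0,0,1,0,0,0],[-1,0,0,0,0,0,0],[-1,0,0,0,0,0,0]]
  ]
}}

```text
time_s: 14.48
ee_pos: [509.6, -55.7, 26.7]
tool_rot: [3.141, 0.14, 1.759]
ft_force: [-10.9, 7.7, 34.8]
finger_gap: 0.7
grasp_force: 17.7
```

Request:
{"method": "drive_tool", "body": {
  "moves": [
    [[-1,0,0,-10,0,0,0],[-1,0,0,-30,0,0,0],[-1,0,0,-40,0,0,0],[-1,0,0,-40,0,0,0],[-1,0,0,-40,0,0,0],[-1,40,0,0,0,0,0],[-1,40,0,0,0,0,0],[-1,40,0,0,0,0,0],[-1,40,0,0,0,0,0],[-1,40,0,-20,0,0,0],[-1,0,0,0,0,0,0],[-1,0,0,0,0,0,0]]
  ]
}}

```text
time_s: 15.48
ee_pos: [468.5, 161.7, 173.5]
tool_rot: [3.14, 0.14, 1.763]
ft_force: [-0.2, -0.6, 0.2]
finger_gap: 0.3
grasp_force: 0.0
```

Run:
```python
from h import *
save('scene','s8.png',(230,130,400,270),4)
for n in ('scene','top'):
  save(n,n+'f.png')
  for t in('leaf_edge','tin_center'): print(n,t,[(np.round(RB.T@(np.array(r['at'])-B)).tolist(),round(r['score'],2)) for r in spotter.place_of(n,t)])
```

```text
scene leaf_edge [([124.0, -333.0, 1.0], 0.71), ([3.0, -135.0, 8.0], 0.62)]
scene tin_center [([-107.0, -241.0, 26.0], 0.86), ([21.0, -190.0, 28.0], 0.79)]
top leaf_edge [([-5.0, -131.0, 8.0], 0.96)]
top tin_center [([-102.0, -247.0, 30.0], 0.79), ([120.0, -332.0, 0.0], 0.72), ([22.0, -191.0, 28.0], 0.58)]
```

View pics/s8.png

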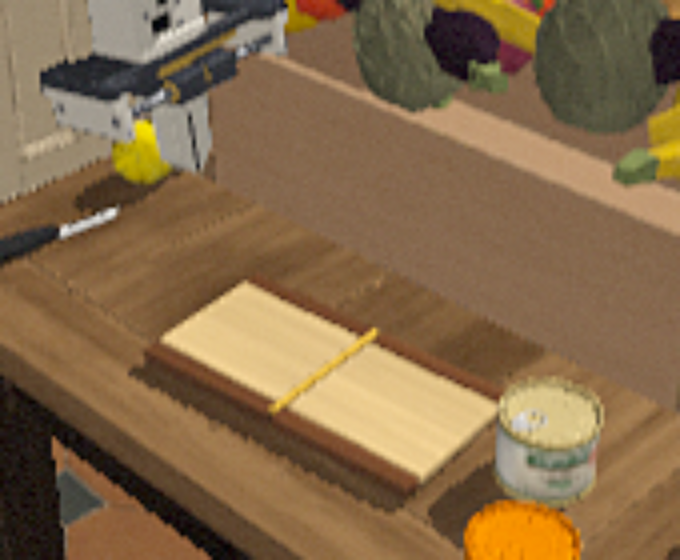

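The leaf lies flat and level with the fixed half, with the hinge at (325,370) in the crop. The tin stands upright and clear at (550,440), at board y of about -190, and the arm touches nothing.

```bash
python3 -c "
from h import *
print(robot.job_done())"
```

```text
the job is handed in; nothing more can be done
None
```

The job is handed in: the tin was pushed clear (about 190 mm from the hinge line, upright), the leaf was turned over and pressed flat on the other side, and the other things were left alone; the hand-in returned no verdict.

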